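# Put the sharpening stone away in the touch-latch drawer

## Robot

A 7-joint arm with a two-finger parallel gripper is mounted at the origin on the work surface. World frame = base frame: x ahead of the robot, y to its left, z up, the work surface at z = 0. Lengths are in m, angles in rad, forces in N, time in s.
With the tool pointing down it reaches from about 0.425 to 0.875 m from the base axis. Payload 8.4 kg.
Tool frame: the origin (TCP) lies midway between the tips of the shut fingers; the grasp point (between the pads) lies 19 mm behind it; z points along the fingers, y is the direction in which the jaws open and shut (so a half turn about z gives the same grasp; the last joint's range is limited). The gripper opens to 87 mm and grips with 3 to 60 N. Pads are 19 mm wide; open, the fingers measure 117 mm over their backs; the gripper's body (75 mm by 190 mm) begins 51 mm behind the grasp point.
Start: joints at [1.13, 0.333, 0.04, 1.465, -0.013, 1.343, -0.059], TCP at [0.218, -0.612, 0.223] pointing down, gripper open.
Joint ranges: [-2.58, 2.58], [-0.38, 2.09], [-1.3, 1.39], [0.25, 2.4], [-1.5, 4.64], [0.08, 2.09], [-2.65, 2.65]. Speed limits (rad/s): [2.22, 2.22, 2.79, 2.79, 3.14, 3.14, 3.14].

## Interface

Orientations are given as a unit quaternion [w, x, y, z].
In Python, from rig import arm gives the robot as it stands. Calls block until the motion is done:
- arm.move_pose(position, orientation): joint-space move of the TCP to a pose.
- arm.move_straight(position, feed=0.15, ori=None): straight line of the TCP; ori=None keeps the orientation; feed is the mean speed in m/s.
- arm.set_joints(angles): joint-space move.
- arm.gripper_to(opening, effort=None): finger opening in m; effort is the grip in N (None keeps the last); returns when the fingers have stopped.
- arm.hold(seconds).
- arm.solve_ik(position, orientation): joint angles nearest the present ones, or None.
- arm.observe(): the state.
- arm.get_image(name): name is "scene" or "side" or "wrist"; returns a dict with "frame" (400x640x3 uint8, blue, green, red), "fx", "fy", "cx", "cy" (pixels), "D" ([k1, k2, p1, p2, k3] as OpenCV has them; the pictures are not rectified), "rvec" (rotation vector, rad) and "tvec" (3), from world to camera coordinates, as OpenCV has them; the wrist camera has in their place "tool_from_camera" (4x4, takes a point from camera to tool coordinates, whose origin is the TCP and whose axes are the flange's). Camera axes: x right, y down, z forward; pixel columns grow to the right and rows downward; lengths in m; the calibration is good to about 2 mm. A picture is of the moment at which its call begins: read the wrist's pose just before it. There is no depth.
A pose or a line that the arm cannot do raises arm.Unreachable and nothing moves.
- arm.job_done(): hands the job in, once; it reports no verdict.
The state is a dict: "clock": time; "joint_positions": joint angles; "joint_velocities": joint speeds; "effort": joint torques, N m; "tool_pos": TCP position; "orientation": TCP orientation; "wrist_force": force on the tool from outside, world axes, zero at the start; "wrist_torque": the same for the moment, N m; "grip_width": finger opening in m.
Only numpy, scipy, OpenCV 4.12 (cv2) and the standard library are available. Lean on these libraries where they do the work, as an engineer would, in place of code of your own. Each camera call takes 0.05 s, during which the arm holds its last target.

## Task

On the knife maker's bench, press the plain front of the low drawer unit inward and let go, so that its touch latch releases and the drawer springs open. Lay the sharpening stone flat inside the drawer, then push the drawer in again until the latch catches and it stays shut by itself with the stone inside. Feel for the latch and push slowly and gently (never more than 15 N), and leave the other things on the bench where they are.

Things in the scene. Friction and masses are not known exactly. Their poses are not given: they have to be found in the camera images.
- cabinet: low plywood drawer unit fixed to the bench, 240 mm deep (x) x 200 wide (y) x 78 high; origin at the centre of its underside. Its -x axis is the way the drawer comes out (towards the robot, turned up to 12 degrees). Plain front, hidden push-to-open, push-to-close latch; each push takes about 5 N if slow (10 mm/s) and ends at a firm stop 1 to 2 mm past the tripping place, where the force rises
- drawer (a joint): how far the drawer stands out along the unit's -x (m): latched about 0 (+-2 mm), open 0.110. A spring pushes it out with about 4 N shut, 2 N open. Pressed 5 to 13 mm further in than latched (it differs each time and must be felt) and let go, it springs fully out in about a second. To shut, push it in to 5 to 13 mm past its latched place and let go: it comes back and the latch holds
- drawer_front (a point): a point on the outer face of the drawer's front, midway across it and 22 mm below its upper edge, moving with the drawer. The front is a flat wooden panel 200 mm wide (y) x 72 high x 14 thick, lower edge 6 mm and upper edge 78 mm above the bench; this point is 56 mm above the bench. Axes as the unit's: -x points out of the face
- drawer_in (a point): on the drawer's floor (16 mm above the bench), on its centre line, 62 mm behind the front's rear face; moves with the drawer. When open it is about the middle of the part open from above, 126 mm long (x) x 152 wide (y), between the front (62 mm above this floor), the sides (30 mm above it) and the unit's front edge (62 mm above it). Axes as the unit's
- stone_center (a point): centre of the sharpening stone: a plain two-layer grey bar 90 mm long (x) x 34 mm wide (y) x 28 mm high, about 0.2 kg, lying flat on the bench to the left or right in front of the drawer unit; z points up
- handle: bystander, to be left alone: dark wooden knife handle 125 mm long with a brass bolster at one end and two pins, lying on the bench on the side opposite to the stone; origin at its underside
- tin: bystander: closed round tin 68 mm across, 60 mm high; origin at its underside
- mug: bystander: open white mug 80 mm across, 90 mm high; origin at its underside
- brush: bystander: brush lying on the bench beside the drawer unit; origin at its underside
- collar: bystander: steel ring 52 mm across, 20 mm high; origin at its underside
- sander: bystander: cork sanding block 90 x 50 x 30 mm on top of the drawer unit, near its middle; origin at its underside
Not all that is in view belongs to the job. What is meant by the part that bears stone_center is not turquoise, and is the larger of those in its own colour.

How it is judged:
On the way, in this order (a step that is already met when the one before it is completed fails the run):
1. the touch latch has been tripped and the drawer has sprung open (value of joint drawer above 0.1 m), for 0.2 s.
2. the stone lies in the open drawer, let go (value of joint drawer above 0.06 m and x of stone_center in the frame of drawer_in between -0.062 and 0.104 m and y of stone_center in the frame of drawer_in between -0.076 and 0.076 m and z of stone_center in the frame of drawer_in below 0.022 m and contact force between the fingers and stone below 0.1 N), for 0.2 s.
3. the drawer has been pushed in to its latched place (value of joint drawer below 0.005 m), for 0.2 s.
At the end, for the whole second after the job is handed in: The drawer is latched shut and still (standing out less than 5 mm) and the sharpening stone lies flat (tilted less than 0.2 rad) on the drawer's floor (value of joint drawer below 0.005 m and velocity of joint drawer between -0.01 and 0.01 m/s and x of stone_center in the frame of drawer_in between -0.062 and 0.104 m and y of stone_center in the frame of drawer_in between -0.076 and 0.076 m and z of stone_center in the frame of drawer_in between 0.005 and 0.022 m and angle between stone_center's own z axis and vertical below 0.2 rad); the robot touches nothing.
It fails at once if the drawer or its unit is pushed with more than 15 N (contact force between any of the fingers, the arm and cabinet above 15 N).
It fails at once if a bystander is moved by more than 25 mm (distance of any of handle, tin, mug, brush, collar, sander from where it was at the start of the episode above 0.025 m).
It also fails if it takes over 59 s, if anything falls off the work surface, if the arm or the gripper's body presses on something with over 40 N, if the wrist force passes 120 N, or if a joint passes its speed limit or range.

## Working session

There is one attempt and no reset: what is moved stays moved. The work goes in short steps, each a Python script; the robot and the scene stay as the last script left them, time stands still between calls to the robot, and variables do not carry over. Pictures are saved under pics/ and viewed, and the job is handed in when it is done.

```bash
ls; mkdir -p pics; cat > h.py <<'E'
import numpy as np, cv2
from rig import arm
def shot(n,fn):
    im=arm.get_image(n); cv2.imwrite('pics/'+fn,im['frame']); return im
def ray(im,uv):
    K=np.array([[im['fx'],0,im['cx']],[0,im['fy'],im['cy']],[0,0,1]])
    p=cv2.undistortPoints(np.array(uv,float).reshape(-1,1,2),K,np.array(im['D'])).reshape(-1,2)
    d=np.c_[p,np.ones(len(p))]
    R,_=cv2.Rodrigues(np.array(im['rvec'],float)); t=np.array(im['tvec'],float).ravel()
    return -R.T@t, d@R
def onplane(im,uv,z):
    c,d=ray(im,uv); return c+d*((z-c[2])/d[:,2])[:,None]
E
python3 - <<'E'
from h import *
import pickle
d={}
for n in('scene','side'):
    d[n]=shot(n,n+'0.png')
pickle.dump(d,open('im0.pkl','wb'))
o=arm.observe();print(o['clock'],o['tool_pos'],o['orientation'],o['wrist_force'])
E
```

```text
pics
0.1 [ 0.21771905 -0.61201137  0.22175849] [-7.02834987e-04  9.85433645e-01  1.70058844e-01 -1.65502548e-04] [-1.25905267  0.24562941  0.14373102]
```

```bash
ls pics
```

```text
scene0.png
side0.png
```

View pics/scene0.png

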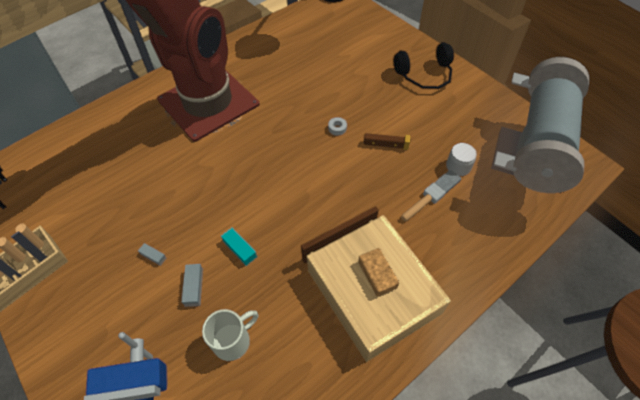

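View pics/side0.png

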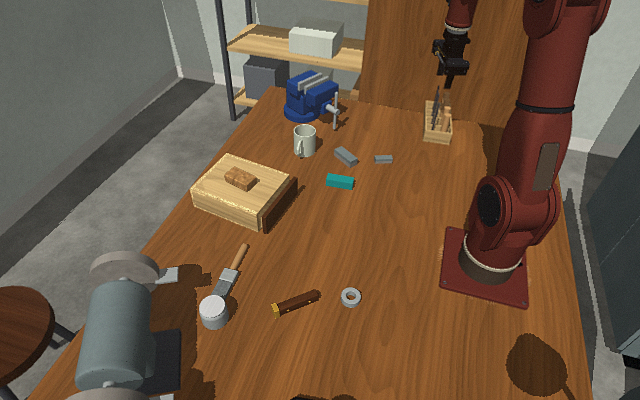

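The scene view shows these candidates for the stone: large grey bar at (192,285), small grey bar at (151,254), turquoise bar at (238,246). By the description it is the large grey one. The drawer unit is at about (375,285), with its dark front facing the robot.

```bash
python3 - <<'E'
import pickle
from h import *
d=pickle.load(open('im0.pkl','rb'))
a=d['scene']['frame'];b=d['side']['frame']
c1=cv2.resize(a[225:325,120:280],None,fx=5,fy=5,interpolation=cv2.INTER_CUBIC)[:, :800]
cv2.imwrite('pics/c1.png',c1[:500])
cv2.imwrite('pics/c2.png',cv2.resize(a[200:360,285:455],None,fx=3.7,fy=3.7,interpolation=cv2.INTER_CUBIC)[:600])
cv2.imwrite('pics/c3.png',cv2.resize(b[130:240,180:400],None,fx=3.6,fy=3.6,interpolation=cv2.INTER_CUBIC))
E
```

```text
(no output)
```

View pics/c1.png

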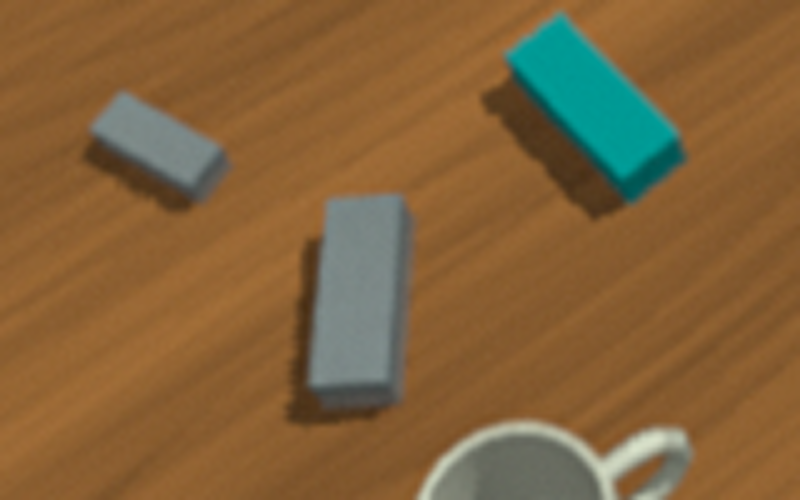

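View pics/c2.png

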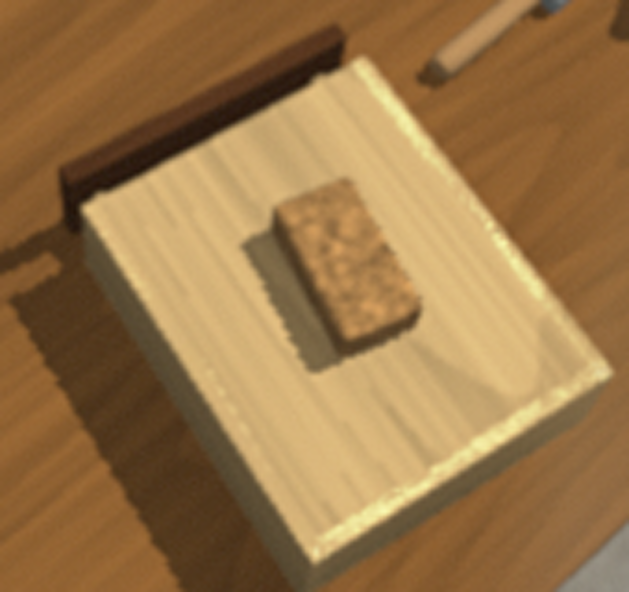

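View pics/c3.png

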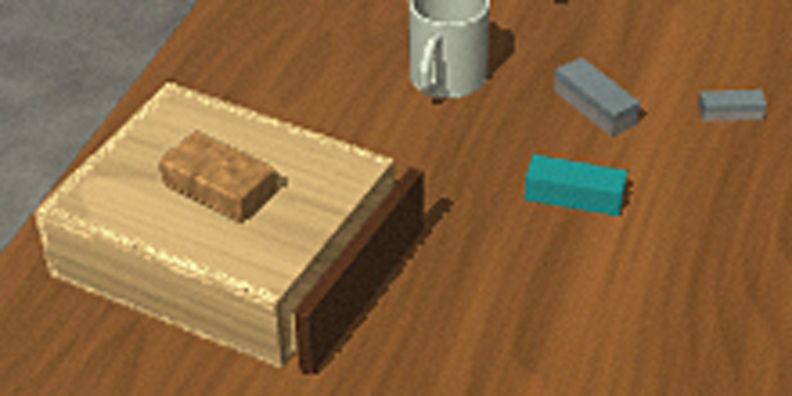

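The crop confirms it: the larger grey bar runs from about (185,264) to (200,305), with the smaller grey and turquoise ones separate. Next I measure.

```bash
python3 - <<'E'
import pickle
from h import *
np.set_printoptions(precision=4,suppress=True)
d=pickle.load(open('im0.pkl','rb'));im=d['scene'];sd=d['side']
f=np.array
c2=lambda p:f(p)/3.7+[285,200]
c1=lambda p:f(p)/5+[120,225]
c3=lambda p:f(p)/3.6+[180,130]
F=onplane(im,c2([[62,170],[337,27],[344,45],[75,193]]),.078);print('front',F)
U=onplane(im,c2([[83,205],[363,58],[610,373],[315,553]]),.078);print('unit',U,U.mean(0))
for i in range(4):print(np.linalg.norm(U[i]-U[(i+1)%4]))
print('F w',np.linalg.norm(F[0]-F[1]))
ax=(U[2]+U[3]-U[0]-U[1]);print('yaw',np.degrees(np.arctan2(ax[1],ax[0])));e=F[1]-F[0];print(np.degrees(np.arctan2(-e[0],e[1])))
S=onplane(im,c1([[328,199],[404,195],[391,385],[309,387]]),.028);print('stone',S,S.mean(0))
for i in range(4):print(np.linalg.norm(S[i]-S[(i+1)%4]))
ax=S[2]+S[3]-S[0]-S[1];print('syaw',np.degrees(np.arctan2(ax[1],ax[0])))
# side
F2=onplane(sd,c3([[423,172],[305,312]]),.078);print('side front(outer) ',F2)
U2=onplane(sd,c3([[393,158],[282,298],[38,212],[170,83]]),.078);print(U2,U2.mean(0))
print('teal',onplane(im,[[238,240]],.03),'small',onplane(im,[[151,253]],.02),'mug',onplane(im,[[225,323]],.09),onplane(im,c1([[685,440]]),.07))
print('handle',onplane(im,[[366,140],[408,143]],.02),'brush',onplane(im,[[403,218]],.01))
E
```

```text
front [[ 0.5987 -0.1059  0.078 ]
 [ 0.6292  0.0872  0.078 ]
 [ 0.6416  0.0814  0.078 ]
 [ 0.6154 -0.1094  0.078 ]]
unit [[ 0.6245 -0.1107  0.078 ]
 [ 0.6559  0.0839  0.078 ]
 [ 0.8906  0.0474  0.078 ]
 [ 0.8585 -0.1438  0.078 ]] [ 0.7574 -0.0308  0.078 ]
0.19708125022807094
0.2375360607713107
0.19388112861823695
0.23627485702405052
F w 0.19548697577386867
yaw -8.437656966673456
-8.968864494041364
stone [[ 0.4464 -0.3253  0.028 ]
 [ 0.4669 -0.297   0.028 ]
 [ 0.5414 -0.3492  0.028 ]
 [ 0.5195 -0.3779  0.028 ]] [ 0.4936 -0.3373  0.028 ]
0.03492766594564929
0.09102103549045786
0.03606609098694896
0.0900791779098491
syaw -35.33534876225425
side front(outer)  [[ 0.5925 -0.1044  0.078 ]
 [ 0.6268  0.086   0.078 ]]
[[ 0.6238 -0.1137  0.078 ]
 [ 0.6501  0.0775  0.078 ]
 [ 0.8858  0.0496  0.078 ]
 [ 0.8574 -0.1477  0.078 ]] [ 0.7543 -0.0336  0.078 ]
teal [[ 0.4704 -0.1969  0.03  ]] small [[ 0.3628 -0.3739  0.02  ]] mug [[ 0.6422 -0.3311  0.09  ]] [[ 0.6578 -0.2683  0.07  ]]
handle [[0.4293 0.2466 0.02  ]
 [0.5101 0.3271 0.02  ]] brush [[0.6662 0.1516 0.01  ]]
```

```bash
cat >> h.py <<'E'
from scipy.spatial.transform import Rotation as Ro
np.set_printoptions(precision=4,suppress=True)
CY=np.radians(-8.6); U=np.array([np.cos(CY),np.sin(CY),0]); FACE=np.array([0.6115,-0.0095,0])
V=np.array([-np.sin(CY),np.cos(CY),0])
def Q(yaw):
    x=np.array([np.cos(yaw),np.sin(yaw),0]);z=np.array([0,0,-1.]);y=np.cross(z,x)
    q=Ro.from_matrix(np.c_[x,y,z]).as_quat(); return [float(q[3]),*map(float,q[:3])]
def F():
    return np.array(arm.observe()['wrist_force'])
def push(s0,smax,z,stop,lat=0.0,step=0.001,feed=0.01,need=1.0):
    """advance TCP along U from s0 (rel. FACE) until resisting force>stop"""
    f0=F(); con=None; log=[]
    s=s0
    while s<smax:
        st=step*3 if con is None else step
        s+=st
        p=FACE+U*s+V*lat; p[2]=z
        arm.move_straight(list(map(float,p)),feed=feed*(2 if con is None else 1))
        o=arm.observe(); f=-(np.array(o['wrist_force'])-f0)@U
        sr=(np.array(o['tool_pos'])-FACE)@U
        log.append((o['clock'],s*1e3,sr*1e3,f))
        if con is None and f>need: con=s
        if f>stop: break
    return con,np.array(log)
E
python3 - <<'E'
from h import *
p=FACE-U*0.045
for z in(.2,.035): print(arm.solve_ik([*p[:2],z],Q(CY)))
arm.gripper_to(0.0,20)
arm.move_pose([float(p[0]),float(p[1]),.2],Q(CY))
arm.move_straight([float(p[0]),float(p[1]),.04],feed=.2)
o=arm.observe();print(o['clock'],o['tool_pos'],o['wrist_force'],o['grip_width'])
arm.hold(.1);print(F());arm.hold(.1);print(F())
E
```

```text
[ 0.4377  0.2301 -0.5904  1.6772  0.1331  1.2747 -1.9004]
[ 0.3799  0.3954 -0.5398  1.8449  0.2429  0.9669 -1.9859]
5.0667 [ 0.5679 -0.0027  0.0411] [-0.1256  0.8517  0.5917] 0.0003508850688093117
[ 0.3085 -0.4084  1.2406]
[-0.288   0.3791 -0.8215]
```

```bash
python3 - <<'E'
from h import *
con,log=push(-.040,.022,.04,8.0,need=2.6)
print(con);print(log)
E
```

```text
-0.010000000000000002
[[  5.8167 -37.     -37.033   -0.3089]
 [  6.1167 -34.     -33.8895  -0.1338]
 [  6.4167 -31.     -30.8866  -0.3303]
 [  6.7167 -28.     -27.8506  -1.0488]
 [  7.0167 -25.     -24.8736   0.2306]
 [  7.3167 -22.     -21.8969   0.0334]
 [  7.6167 -19.     -18.8618  -0.1296]
 [  7.9167 -16.     -15.8755  -0.0697]
 [  8.2167 -13.     -12.8972   0.5975]
 [  8.5167 -10.     -10.3887   2.8233]
 [  8.7667  -9.      -9.2873   4.3467]
 [  9.0167  -8.      -8.1134   3.8652]
 [  9.2667  -7.      -7.0224   3.791 ]
 [  9.5167  -6.      -6.0303   3.4804]
 [  9.7667  -5.      -5.0011   3.9417]
 [ 10.0167  -4.      -4.0549   4.0339]
 [ 10.2667  -3.      -3.2036   4.7179]
 [ 10.5167  -2.      -2.2215   4.2174]
 [ 10.7667  -1.      -1.2259   5.3255]
 [ 11.0167   0.      -0.7045   7.0559]
 [ 11.2667   1.      -0.2565   9.3409]]
```

The force stayed level near 4 N and then rose to 9 N about 10 mm in, which is the stop. I'm letting go now.

```bash
python3 - <<'E'
from h import *
p=FACE-U*.150
arm.move_straight([float(p[0]),float(p[1]),.04],feed=.22)
arm.move_straight([float(p[0]),float(p[1]),.2],feed=.25)
arm.gripper_to(0.07)
o=arm.observe();print(o['clock'],o['tool_pos'],o['wrist_force'])
im=shot('scene','s1.png')
import pickle; pickle.dump(im,open('im1.pkl','wb'))
E
```

```text
14.2 [0.4632 0.0129 0.2   ] [ 0.4759 -0.4023  0.898 ]
```

View pics/s1.png

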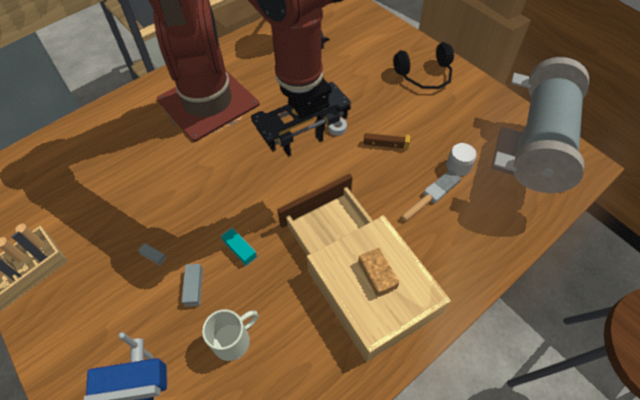

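The drawer is open: its front now runs from (279,211) to (351,178), and the stone is still at (192,285).

```bash
python3 - <<'E'
from h import *
import pickle
im=pickle.load(open('im1.pkl','rb'));sd=pickle.load(open('im0.pkl','rb'))['side']
P=onplane(im,[[279,211],[351,178.5]],.078);print(P,(P.mean(0)-FACE)@U,(P.mean(0)-FACE)@V)
c3=lambda p:np.array(p)/3.6+[180,130]
S=onplane(sd,c3([[557,78],[583,60],[637,103],[610,117]]),.028);print(S,S.mean(0))
sy=np.radians(-35.3)
for yaw in(sy,sy+np.pi):
  for z in(.15,.006): print(arm.solve_ik([.4936,-.3373,z],Q(yaw)))
E
```

```text
[[ 0.4945 -0.0904  0.078 ]
 [ 0.5309  0.0976  0.078 ]] -0.09964211008440958 -0.001821675333346373
[[ 0.5307 -0.3362  0.028 ]
 [ 0.5136 -0.3735  0.028 ]
 [ 0.4457 -0.3233  0.028 ]
 [ 0.4657 -0.2935  0.028 ]] [ 0.4889 -0.3316  0.028 ]
[ 0.7706  0.2944 -0.2947  1.6764  0.0911  1.1842 -1.7334]
[ 0.7557  0.4488 -0.2823  1.7967  0.1528  0.9174 -1.7802]
[ 0.8651  0.3073 -0.41    1.6714  0.1303  1.1899  1.3783]
[ 0.9155  0.4796 -0.482   1.7881  0.2683  0.939   1.2748]
```

```bash
python3 - <<'E'
import cv2,pickle
a=pickle.load(open('im1.pkl','rb'))['frame']
cv2.imwrite('pics/c4.png',cv2.resize(a[165:285,265:395],None,fx=5,fy=5,interpolation=cv2.INTER_CUBIC))
E
```

```text
(no output)
```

View pics/c4.png

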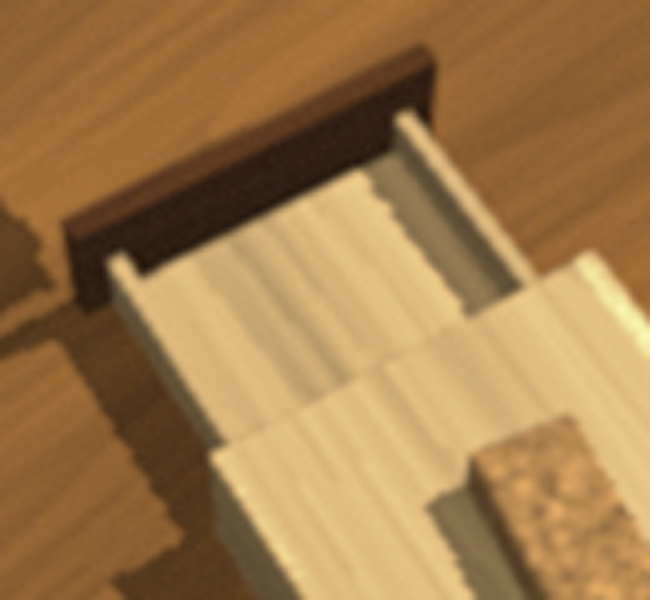

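```bash
python3 - <<'E'
from h import *
import pickle
im=pickle.load(open('im1.pkl','rb'))
c=lambda p:np.array(p)/5+[265,165]
P=onplane(im,c([[65,220],[425,45],[77,240],[434,66],[215,455],[590,252]]),.078)
for p in P: print(p,(p-FACE)@U,(p-FACE)@V)
Pf=onplane(im,c([[140,272],[365,170]]),.016);print('floor/front junction');
for p in Pf: print(p,(p-FACE)@U,(p-FACE)@V)
E
```

```text
[ 0.4887 -0.0889  0.078 ] -0.10958101305808393 -0.09686238934730912
[0.5193 0.1047 0.078 ] -0.10828336363306734 0.09910960082511162
[ 0.5009 -0.0911  0.078 ] -0.09713957701855638 -0.09723441444320552
[0.5315 0.0996 0.078 ] -0.0954612755511366 0.09592862662942783
[ 0.6264 -0.1106  0.078 ] 0.029868851813003174 -0.09776035130966215
[0.6552 0.0842 0.078 ] 0.029171050730494353 0.09919286822818074
floor/front junction
[ 0.5006 -0.0593  0.016 ] -0.1021669181374137 -0.06580139029537978
[0.5252 0.0633 0.016 ] -0.09616760625906579 0.05908092797773463
```

The drawer stands out about 109 mm, and the opening measures 126 mm as given. Next I pick up the stone.

```bash
python3 - <<'E'
from h import *
sy=np.radians(-35.3); x,y=.4925,-.3355
arm.move_pose([x,y,.16],Q(sy))
arm.move_straight([x,y,.006],feed=.12)
print(F())
arm.gripper_to(0.0,20)
o=arm.observe();print(o['clock'],o['tool_pos'],o['grip_width'],o['wrist_force'])
arm.move_straight([x,y,.15],feed=.15)
o=arm.observe();print(o['clock'],o['grip_width'],o['wrist_force'])
shot('scene','s2.png');shot('wrist','w2.png')
E
```

```text
[ 0.0044 -0.447   0.317 ]
17.7167 [ 0.4924 -0.3356  0.006 ] 0.03385336227759066 [-0.5277 -0.7467  1.5396]
18.825 0.03402149142241544 [-0.5821 -0.5457 -3.013 ]
```

View pics/s2.png

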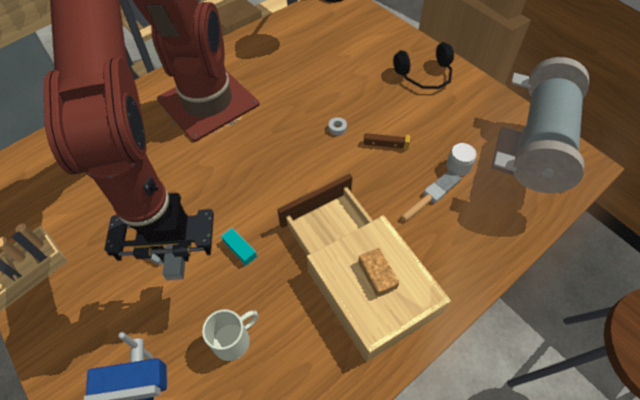

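View pics/w2.png

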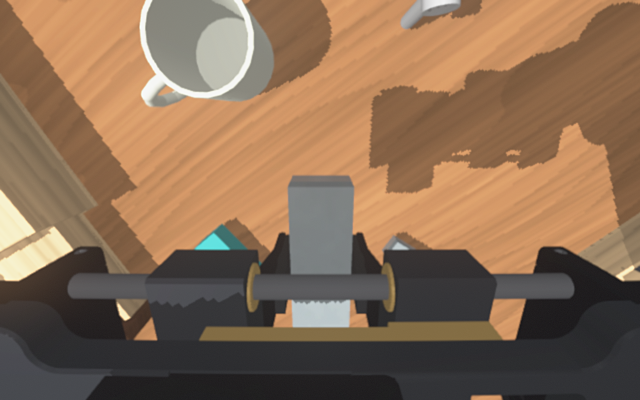

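The stone hangs level between the fingers at 34 mm width, with its end in the wrist view at (320,180). Next I place it.

```bash
python3 - <<'E'
from h import *
p=FACE+U*(-.034)+V*.001; x,y=map(float,p[:2]); print(x,y)
arm.move_pose([x,y,.17],Q(CY))
arm.move_straight([x,y,.06],feed=.15)
arm.move_straight([x,y,.0235],feed=.05)
print(F(),arm.observe()['clock'])
arm.gripper_to(.06)
arm.hold(.1)
arm.move_straight([x,y,.17],feed=.15)
print(arm.observe()['clock'])
p=FACE-U*.165; arm.move_straight([float(p[0]),float(p[1]),.17],feed=.2)
shot('scene','s3.png')
import pickle; pickle.dump(arm.get_image('scene'),open('im3.pkl','wb'))
a=pickle.load(open('im3.pkl','rb'))['frame']
cv2.imwrite('pics/c5.png',cv2.resize(a[165:285,265:395],None,fx=5,fy=5,interpolation=cv2.INTER_CUBIC))
print(arm.observe()['clock'],F())
E
```

```text
0.5780318183878456 -0.0034270419418668697
[-0.372   0.1774 -1.9497] 21.9833
23.9667
24.875 [-0.4204 -0.6713 -0.1652]
```

View pics/c5.png

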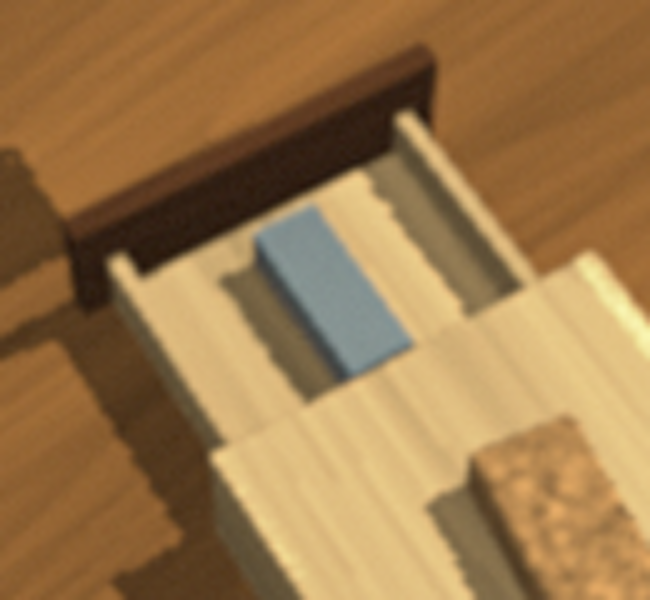

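View pics/s3.png

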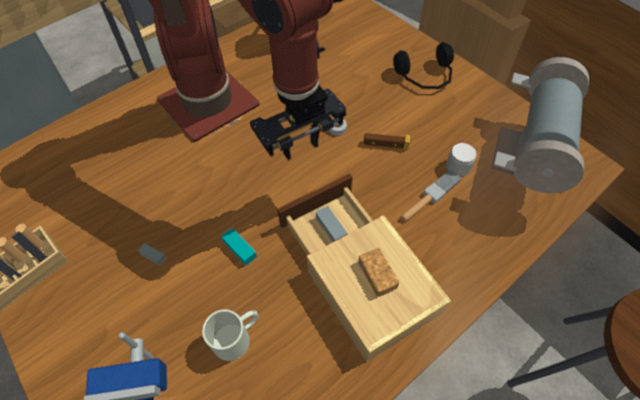

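The stone lies flat in the open drawer, with its top from (318,211) to (346,240), clear of the walls. Next I push the drawer shut slowly.

```bash
python3 - <<'E'
from h import *
arm.gripper_to(0.0,20)
p=FACE-U*.150
arm.move_straight([*map(float,(FACE-U*.165)[:2]),.04],feed=.2)
f0=np.mean([ (arm.hold(.02),F())[1] for _ in range(5)],axis=0)
def go(s,feed):
    p=FACE+U*s; arm.move_straight([float(p[0]),float(p[1]),.04],feed=feed)
    o=arm.observe(); f=-(np.array(o['wrist_force'])-f0)@U; sr=(np.array(o['tool_pos'])-FACE)@U
    print(round(o['clock'],2),round(s*1e3,1),round(sr*1e3,2),round(f,2)); return f
go(-.128,.06)
s=-.128; ok=True
while s<-.015:
    s+=.006
    if go(s,.018)>9.5: ok=False;break
print('fine',ok,s)
if ok:
  while s<.008:
    s+=.001
    if go(s,.01)>8.2: break
E
```

```text
27.71 -128.0 -128.38 -1.06
28.19 -122.0 -122.2 2.55
28.68 -116.0 -115.92 2.44
29.16 -110.0 -109.88 1.91
29.64 -104.0 -103.87 2.12
30.12 -98.0 -97.83 1.68
30.61 -92.0 -91.85 2.14
31.09 -86.0 -85.8 2.6
31.57 -80.0 -79.83 1.95
32.06 -74.0 -73.83 3.03
32.54 -68.0 -67.79 2.45
33.02 -62.0 -61.83 2.54
33.51 -56.0 -55.9 2.98
33.99 -50.0 -49.91 2.29
34.48 -44.0 -43.91 3.0
34.96 -38.0 -37.92 2.8
35.44 -32.0 -31.97 3.79
35.92 -26.0 -25.97 4.24
36.41 -20.0 -20.0 3.13
36.89 -14.0 -14.0 4.4
fine True -0.013999999999999962
37.14 -13.0 -13.05 4.54
37.39 -12.0 -11.98 2.83
37.64 -11.0 -10.95 3.31
37.89 -10.0 -9.96 4.06
38.14 -9.0 -8.97 4.08
38.39 -8.0 -7.95 3.59
38.64 -7.0 -6.99 3.61
38.89 -6.0 -5.97 4.34
39.14 -5.0 -4.96 4.31
39.39 -4.0 -4.04 4.19
39.64 -3.0 -3.16 5.1
39.89 -2.0 -2.14 4.21
40.14 -1.0 -1.42 6.82
40.39 0.0 -0.99 8.94
```

The firm stop came at the expected depth again, at 8.9 N. I back off gently and check that the latch holds.

```bash
python3 - <<'E'
from h import *
import pickle
for s,v in((-.02,.06),(-.15,.2)):
    p=FACE+U*s; arm.move_straight([float(p[0]),float(p[1]),.04],feed=v); print(F())
arm.move_straight([float(p[0]),float(p[1]),.2],feed=.25)
arm.hold(.5)
im=shot('scene','s4.png');pickle.dump(im,open('im4.pkl','wb'))
cv2.imwrite('pics/c6.png',cv2.resize(im['frame'][200:360,285:455],None,fx=3.7,fy=3.7,interpolation=cv2.INTER_CUBIC)[:600])
print(arm.observe()['clock'])
E
```

```text
[-0.1099  0.0632 -0.8323]
[ 0.394  -0.3402  0.272 ]
43.0167
```

View pics/s4.png

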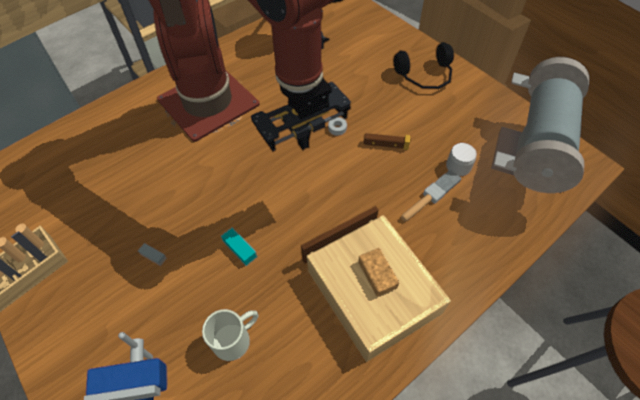

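View pics/c6.png

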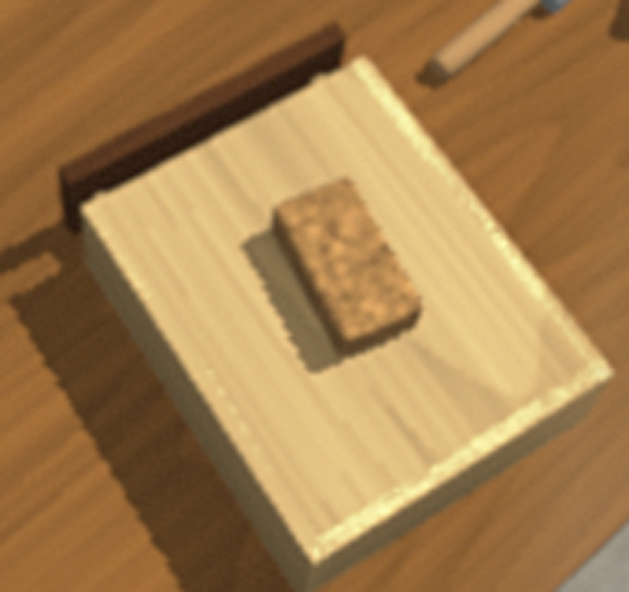

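The drawer front is back at (302,246) to (376,207), the same place as at the start, and it stays there. The bystanders have not moved.

```bash
python3 - <<'E'
from h import *
arm.job_done(); print(arm.observe()['clock'])
E
```

```text
the job is handed in; nothing more can be done
the job is handed in; nothing more can be done
```

The job is done and handed in at about 43 s: the drawer is latched shut with the stone inside. No verdict was reported.

- **Opening:** I pressed the front slowly until I felt the stop, about 10 mm in, at a peak reading of 9.3 N. After letting go, the drawer measured about 109 mm open.
- **Stone:** I chose the larger grey bar. The gripper read 34 mm on it, matching its given width. The picture after release showed it lying flat on the drawer floor, clear of the walls.
- **Closing:** I pushed the drawer in at under 20 mm/s, and at about 10 mm/s near the end. The stop came at the same depth, at 8.9 N. After I backed off, the drawer front was at the same pixels as at the start and the gripper was clear.

All pushes read under 10 N, against the 15 N limit. By eye, the bystanders in the scene view were where they started.

One check disagreed: my first rough reading of the opening gave 100 mm. A closer crop corrected it to 109 mm, consistent with the 110 mm expected. The stone could not be seen once the drawer was shut, so its final pose rests on the picture taken just before closing.

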